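# Wedge the rocking portable hob steady

## Task

The black portable hob rocks because the foot under its front left corner is worn short. Press down on that corner with a fingertip to feel it rock, then push the orange wedge along the worktop, thin end first, under that short foot until the hob stops rocking but still stands level on its other feet. Finish while holding a fingertip pressed down on that corner with about 10 N to show that it no longer rocks; never pick up or lift the wedge or the hob, do not shove the hob about, and leave the other things alone.

Things in the scene. Friction and masses are not known exactly. Their poses are not given: they have to be found in the camera images.
- hob: Portable induction hob, a flat black slab 210 (x) x 250 (y) x 40 mm, loose on four round feet 18 mm long: top 58 mm, underside 18 mm above the worktop. About 1.6 kg. Origin: centre of its footprint at worktop level; x points to its rear, y to its left, z up. Foot axes at x = +-85, y = +-105 mm, foot radius 9 mm.
- short_foot (a point): Point at worktop level under the axis of the worn front left foot, at (-85, +105) mm in the hob's frame. Unloaded, that foot's end hangs 5 to 10 mm above this point (a different gap each time, not measured). A 3 to 5 N press above it tips the hob about the line through the front right and rear left feet until the foot meets the worktop: the corner sinks by the gap.
- hob_corner (a point): Point on the hob's flat top (58 mm above the worktop when level) exactly above the axis of the short foot. Press here.
- wedge: Loose orange plastic wedge, 60 g, 46 mm wide (x), 92 mm long (y). Origin: centre of its underside; the thin end points along its own -y. Top: an even slope from 3 mm high at the thin end (y = -46 mm) to 14 mm at y = +34 mm (0.1375 mm rise per mm), then, to y = +46 mm, an upright heel 28 mm high over the full width, with a flat back face for pushing.
- wedge_tip (a point): Middle of the wedge's thin end, at worktop level. The foot meets the slope with the outer rim of its end (9 mm nearer the heel than its axis): the wedge is snug when the slope height under that rim equals the gap. Friction keeps the wedge in place when loaded.
- wedge_heel (a point): Middle of the flat back face of the wedge's heel, 14 mm above the worktop; 92 mm behind the thin end.
- red_cup: Tall red plastic cup, 74 mm wide, 120 high; bystander. Origin under its centre.
- salt_shaker: Salt shaker, 44 mm wide, 90 high; bystander. Origin under its centre.
- tin_tray: Flat round tin, 86 mm wide, 40 high; bystander. Origin under its centre.
- tea_glass: Small waisted tea glass, 63 mm wide, 87 high; bystander. Origin under its centre.
Not all that is in view belongs to the job. There is more than one size of the wedge; the one meant has the size given above.

How it is judged:
By the outcome, as a careful person would: the job done as asked, in the order asked, and still so for the second after the job is handed in, while the arm keeps its last pose, push and grip.
It also fails if it takes over 72 s, if anything falls off the work surface, if the arm or the gripper's body presses on something with over 40 N, if the wrist force passes 120 N, or if a joint passes its speed limit or range.

## Robot

A 6-joint arm with a two-finger parallel gripper is mounted at the origin on a cart in front of the work surface, level with it; the furniture and walls round the work are solid. World frame = base frame: x ahead of the robot, y to its left, z up, the work surface at z = 0. Lengths are in mm, angles in rad, forces in N, time in s.
With the tool pointing down it reaches from about 350 to 875 mm from the base axis. Payload 4.2 kg.
Tool frame: the origin (TCP) lies between the finger pads, 19 mm behind the fingertips; this is the grasp point; z points along the fingers, y is the line along which they close (so a half turn about z gives the same grasp; the last joint's range is limited). The gripper opens to 85 mm and grips with 20 to 120 N. Pads are 22 mm wide; open, the fingers measure 114 mm over their backs; the gripper's body (76 mm by 85 mm) begins 54 mm behind the grasp point. The pads swing forward as they close: fully open they stand 13 mm farther back than shut.
Start: joints at [1.547, 0.385, 0.008, 0, -1.194, -0.259], TCP at [174.371, 600.162, 250.012] pointing down, gripper open.
Joint ranges: [-3.14, 3.14], [-1.21, 2.06], [-1.07, 1.41], [-3.16, 2.05], [-2.99, -0.16], [-3.1, 3.1]. Speed limits (rad/s): [2.79, 2.79, 3.14, 3.14, 3.14, 3.14].

## Interface

Orientations are given as a unit quaternion [x, y, z, w].
In Python, from bench import read_state, get_image, camera_model, job_done gives the robot as it stands.
- The arm moves only by the shell command python3 -m handwheel 'ROWS'. ROWS is JSON, a list of rows, each a list of 7 numbers: the shift along the tool's x, y, z in m, then the turn, a rotation vector about the tool's x, y, z in rad, then the gripper's target within -1 to 1 (fully open at 1, half-way at 0, shut at -1). In form: [[dx, dy, dz, wx, wy, wz, jaw], ...]. A call has 1 to 10 rows; each row is the pose to reach, as a shift and turn from the pose commanded when the call began, along the tool's axes at that moment; what a row does not reach only later rows make up. A row lasts 1/8 s, in which the tool goes at most 62.5 mm and 10.7 degrees, less where a joint would pass 70% of its speed; a pose out of reach is approached as far as the arm can. A call with a gripper value outside its range is refused whole. The fingers move at their own pace and stop on an object; the grip force is fixed at half the most. Time passes only in rows, so rows that repeat a pose let the fingers close. It gives the time, the measured TCP pose, the force, the opening and the grip force at its end, in the units of the state.
- read_state(): the state, without advancing time (a new reading comes with each control period).
- get_image(name): name is "scene" or "top" or "wrist"; returns (picture, depth): 400x640x3 uint8, blue, green, red; 400x640 float32, mm along the optical axis (not along the pixel's ray), 0 where there is no reading.
- camera_model(name): a dict with "K" (3x3 intrinsics, pixels), "rvec" (rotation vector, rad) and "tvec" (3), from world to camera coordinates, as OpenCV has them; the wrist camera has in their place "hand_eye" (4x4, takes a point from camera to tool coordinates, whose origin is the TCP and whose axes are the flange's). Camera axes: x right, y down, z forward; pixel columns grow to the right and rows downward; lengths in mm; the calibration is good to about 2 mm. A picture is of the moment at which its call begins: read the wrist's pose just before it. camera_model takes no time and is no camera call.
- job_done(): hands the job in; it is judged then, once.
The state is a dict: "clock": time; "joints": joint angles; "joint_vel": joint speeds; "joint_efforts": joint torques, N m; "position": TCP position; "ee_rot": TCP orientation; "contact_force": force on the tool from outside, world axes, zero at the start; "wrist_torque": the same for the moment, N m; "gripper_width": finger opening in mm; "grasp_force": force on a finger pad.
Only numpy, scipy, OpenCV 4.12 (cv2) and the standard library are available. Lean on these libraries where they do the work, as an engineer would, in place of code of your own. Each camera call takes 0.05 s, during which the arm holds its last target. There are 200 camera calls.

## Working session

There is one attempt and no reset: what is moved stays moved. The work goes in short steps, Python scripts to look and compute and a shell command to move; the robot and the scene stay as the last step left them, time stands still between calls to the robot, and variables do not carry over. Pictures are saved under pics/ and viewed, at most 10 in all, crops included, and the job is handed in when it is done.

```bash
mkdir -p pics; python3 - <<'E'
from bench import *
import cv2,numpy as np
s=read_state();print({k:np.round(v,3).tolist() for k,v in s.items()})
for n in("top","scene"):
    im,d=get_image(n);cv2.imwrite(f"pics/{n}0.png",im);np.save(f"pics/{n}0d.npy",d)
    print(camera_model(n))
print(camera_model("wrist"))
E
```

```text
{'clock': 0.0, 'joints': [1.547, 0.386, 0.007, -0.001, -1.194, -0.259], 'joint_vel': [-0.0, -0.001, 0.001, -0.001, 0.0, 0.001], 'joint_efforts': [-0.0, -39.228, 18.84, 4.186, -0.005, 0.0], 'position': [174.234, 599.669, 248.925], 'ee_rot': [0.99, -0.141, -0.0, 0.001], 'contact_force': [0.295, 0.938, 0.072], 'wrist_torque': [0.012, 0.015, -0.047], 'grasp_force': 0.0, 'gripper_width': 85.083}
{'K': array([[378.49543766,   0.        , 321.8108908 ],
       [  0.        , 378.49543766, 199.56831638],
       [  0.        ,   0.        ,   1.        ]]), 'rvec': array([ 2.18911575, -2.1341083 ,  0.13418252]), 'tvec': array([  3.49072504, 470.42177713, 872.39897146])}
{'K': array([[371.07319392,   0.        , 322.05940845],
       [  0.        , 371.07319392, 200.32572146],
       [  0.        ,   0.        ,   1.        ]]), 'rvec': array([ 2.21225695, -0.95405121,  0.36124931]), 'tvec': array([-334.07450411,  295.41247146,  782.40088566])}
{'K': array([[307.51703803,   0.        , 314.520947  ],
       [  0.        , 307.51703803, 199.54586369],
       [  0.        ,   0.        ,   1.        ]]), 'hand_eye': array([[ 6.01577054e-04, -9.46911211e-01, -3.21494629e-01,
         8.39470864e+01],
       [ 9.99999279e-01,  9.03728556e-04, -7.90601327e-04,
         1.25494577e+00],
       [ 1.03917314e-03, -3.21493922e-01,  9.46911072e-01,
        -1.25519632e+02],
       [ 0.00000000e+00,  0.00000000e+00,  0.00000000e+00,
         1.00000000e+00]])}
```

View pics/top0.png

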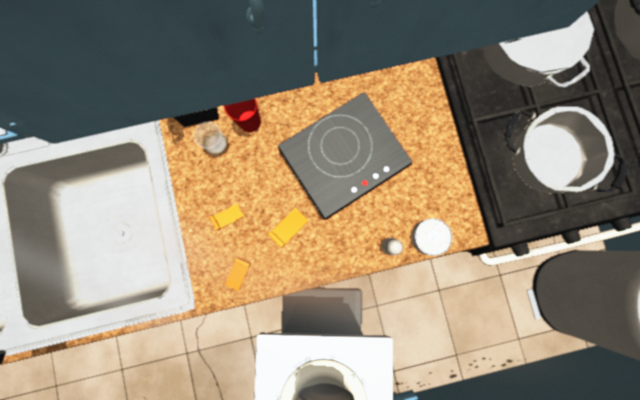

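View pics/scene0.png

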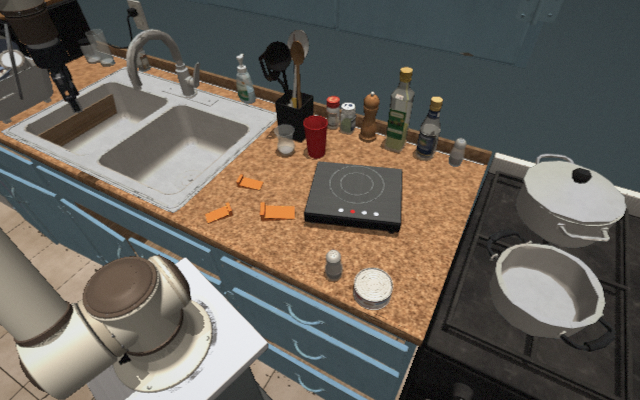

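The top view shows the hob with its front left corner at about (325,217). The candidate large wedge is at (288,226), and two smaller ones are at (228,216) and (238,274).

```bash
cat > h.py <<'E'
from bench import *
import cv2,numpy as np
def cast(n,uv,z,T=None):
    m=camera_model(n);K=m["K"];uv=np.atleast_2d(np.float64(uv))
    r=np.c_[uv,np.ones(len(uv))]@np.linalg.inv(K).T
    if T is None:
        R=cv2.Rodrigues(m["rvec"])[0];o=-R.T@m["tvec"];d=r@R
    else: o=T[:3,3];d=r@T[:3,:3].T
    z=np.broadcast_to(z,(len(uv),))
    return o+d*((z-o[2])/d[:,2])[:,None]
def wristT(s):
    from scipy.spatial.transform import Rotation as Ro
    T=np.eye(4);T[:3,:3]=Ro.from_quat(s["ee_rot"]).as_matrix();T[:3,3]=s["position"]
    return T@camera_model("wrist")["hand_eye"]
def orange(im):
    h=cv2.cvtColor(im,cv2.COLOR_BGR2HSV)
    return cv2.inRange(h,(8,225,190),(26,255,255))
E
python3 - <<'E'
from h import *
im=cv2.imread("pics/top0.png");d=np.load("pics/top0d.npy")
# point cloud heights
m=camera_model("top");v,u=np.mgrid[:400,:640]
R=cv2.Rodrigues(m["rvec"])[0]
P=(np.stack([(u-m["K"][0,2])/m["K"][0,0],(v-m["K"][1,2])/m["K"][0,0],np.ones_like(u)],-1)*d[...,None]-m["tvec"])@R
M=orange(im)
for c in cv2.findContours(M,0,2)[0]:
    if cv2.contourArea(c)<60: continue
    r=cv2.minAreaRect(c);b=cv2.boxPoints(r);w=cast("top",b,8)
    mk=np.zeros_like(M);cv2.drawContours(mk,[c],-1,1,-1);q=P[mk>0]
    hi=q[q[:,2]>np.percentile(q[:,2],85)]
    print(cv2.contourArea(c),b.round().tolist(),"world",w[:,:2].round().tolist(),"L",np.linalg.norm(w[0]-w[1]).round(),np.linalg.norm(w[1]-w[2]).round(),"zmax",q[:,2].max(),"heel",hi.mean(0).round(),"c",q.mean(0).round())
roi=np.zeros((400,640),np.uint8);roi[85:225,272:418]=1
hob=((P[...,2]>48)&(P[...,2]<68)&(roi>0)).astype(np.uint8)
c=max(cv2.findContours(hob,0,2)[0],key=cv2.contourArea)
b=cv2.boxPoints(cv2.minAreaRect(c));print("hob",b.tolist(),cast("top",b,58).round().tolist())
g=cv2.cvtColor(im,cv2.COLOR_BGR2HSV);dk=((g[...,2]<110)&(g[...,1]<90)&(roi>0)).astype(np.uint8)
c=max(cv2.findContours(dk,0,2)[0],key=cv2.contourArea)
b=cv2.boxPoints(cv2.minAreaRect(c));w=cast("top",b,55);print("hob dark",b.tolist(),w.round().tolist(),np.linalg.norm(w[0]-w[1]),np.linalg.norm(w[1]-w[2]))
q=P[hob>0];A=np.c_[q[:,:2],np.ones(len(q))];print(np.linalg.lstsq(A,q[:,2],rcond=None)[0])
cv2.imwrite("pics/crop.png",cv2.resize(im[130:300,200:420],None,fx=3.5,fy=3.5,interpolation=cv2.INTER_CUBIC))
E
```

```text
hob [[275.87725830078125, 145.3646240234375], [364.830322265625, 88.18051147460938], [412.7220458984375, 162.6787109375], [323.76898193359375, 219.86282348632812]] [[591.0, 126.0, 58.0], [737.0, -80.0, 58.0], [559.0, -194.0, 58.0], [420.0, 10.0, 58.0]]
hob dark [[271.51971435546875, 211.82919311523438], [279.01312255859375, 146.8861083984375], [410.11383056640625, 162.01312255859375], [402.62042236328125, 226.95620727539062]] [[436.0, 130.0, 55.0], [589.0, 119.0, 55.0], [561.0, -189.0, 55.0], [409.0, -171.0, 55.0]] 153.57296310087588 308.9894794571144
[3.33401570e-03 1.58997279e-03 5.54450291e+01]
```

View pics/crop.png

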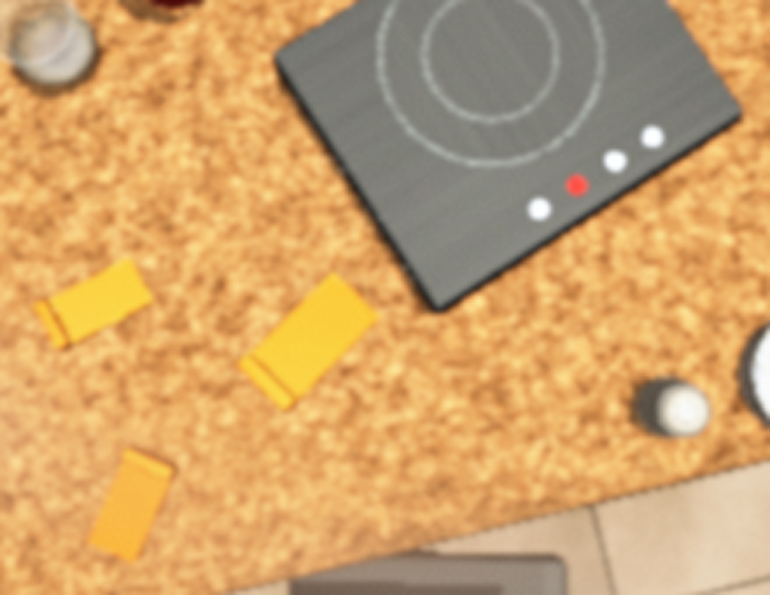

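The crop shows the large wedge's thin end at crop (356,295) and its heel at (265,387). Its axis is not aligned with the hob's y axis. The hob's front left corner is at (437,308).

```bash
python3 - <<'E'
from h import *
im=cv2.imread("pics/top0.png");h=cv2.cvtColor(im,cv2.COLOR_BGR2HSV)
f=lambda p:(np.array(p)-1.25)/3.5+[200,130]
w=cast("top",f([(335,273),(378,316),(290,408),(241,366)]),[3,3,28,28])
print(w.round(1).tolist());tip=(w[0]+w[1])/2;heel=(w[2]+w[3])/2
print("tip",tip,"heel",heel,np.linalg.norm((tip-heel)[:2]),"w",np.linalg.norm(w[0]-w[1]),np.linalg.norm(w[2]-w[3]))
c=cast("top",np.vstack([f([(277,57),(437,308),(740,112)]),[[365,95]]]),58)
print(c.round(1).tolist(),np.linalg.norm(c[0]-c[1]),np.linalg.norm(c[1]-c[2]))
yv=(c[0]-c[1]);yv/=np.linalg.norm(yv) # along rear (x_h)
print("hob x dir angle",np.degrees(np.arctan2(*yv[1::-1])), "front edge (to left)",np.degrees(np.arctan2(*(c[1]-c[2])[1::-1])))
d=(heel-tip)[:2];print("wedge +y angle",np.degrees(np.arctan2(d[1],d[0])))
print("others", cast("top",[[394,247],[433,237],[213,140]],40).round().tolist())
E
```

```text
[[451.7, 79.4, 3.0], [422.5, 48.6, 3.0], [357.8, 104.8, 28.0], [384.9, 138.7, 28.0]]
tip [437.10525299  63.96851497   3.        ] heel [371.33920193 121.76334175  28.        ] 87.55235847223793 w 42.47190387222292 43.47740319967913
[[590.3, 119.3, 58.0], [425.1, 8.4, 58.0], [561.0, -190.2, 58.0], [719.9, -80.9, 58.0]] 198.9281940855563 240.6002664708574
hob x dir angle 33.88974766795163 front edge (to left) 124.37402593585558
wedge +y angle 138.69118037805592
others [[362.0, -154.0, 40.0], [388.0, -245.0, 40.0], [605.0, 279.0, 40.0]]
```

```bash
cat >> h.py <<'E'
from scipy.spatial.transform import Rotation as Ro
C=np.array([574.,-36.]);TH=np.radians(34.1)
def H(hx,hy):
    return C+np.array([np.cos(TH),np.sin(TH)])*hx+np.array([-np.sin(TH),np.cos(TH)])*hy
def rel(xy,z,ang):
    "row (m, rad) from the present pose to TCP xy,z, tool down, tool x at world angle ang deg"
    s=read_state();R=Ro.from_quat(s["ee_rot"]);a=np.radians(ang)
    G=Ro.from_matrix(np.array([[np.cos(a),np.sin(a),0],[np.sin(a),-np.cos(a),0],[0,0,-1]]))
    print("from",np.round(s["position"],1),"row",np.round(R.inv().apply(np.r_[xy,z]-s["position"])/1000,4),np.round((R.inv()*G).as_rotvec(),3),"F",np.round(s["contact_force"],2),"t",s["clock"])
E
python3 -c "
from h import *
rel(H(-85,105),150,-56)"
```

```text
from [174.3 599.7 249. ] row [0.4262 0.497  0.1   ] [ 0.002 -0.001  0.694] F [0.36 0.56 0.09] t 0.1
```

```bash
python3 -m handwheel '[[0.426,0.497,0.06,0,0,0.694,-1],[0.426,0.497,0.06,0,0,0.694,-1],[0.426,0.497,0.06,0,0,0.694,-1],[0.426,0.497,0.06,0,0,0.694,-1],[0.426,0.497,0.06,0,0,0.694,-1],[0.426,0.497,0.06,0,0,0.694,-1],[0.426,0.497,0.06,0,0,0.694,-1],[0.426,0.497,0.06,0,0,0.694,-1],[0.426,0.497,0.06,0,0,0.694,-1],[0.426,0.497,0.06,0,0,0.694,-1]]' | tail -8
python3 -c "
from h import *
rel(H(-85,105),150,-56)"
```

```text
clock: 1.35
position: [431.9, 31.4, 192.9]
ee_rot: [0.883, -0.469, 0.0, -0.0]
contact_force: [1.7, 1.0, 0.4]
gripper_width: 0.3
grasp_force: 0.0
from [431.9  31.4 192.9] row [0.0305 0.0051 0.0429] [-0.001 -0.     0.001] F [1.66 1.02 0.45] t 1.35
```

```bash
python3 -m handwheel '[[0,0,0,0,0,0,-1],[0,0,0,0,0,0,-1]]' | tail -8
python3 - <<'E'
from h import *
s=read_state();im,d=get_image("wrist");cv2.imwrite("pics/w1.png",im);np.save("pics/w1T.npy",wristT(s));rel(H(-85,105),150,-56)
E
```

```text
clock: 1.6
position: [431.2, 33.1, 192.7]
ee_rot: [0.883, -0.47, -0.0, 0.0]
contact_force: [-0.8, -0.3, 0.6]
gripper_width: -0.1
grasp_force: 0.0
from [431.2  33.9 192.9] row [0.0329 0.0059 0.0429] [0.    0.    0.001] F [ 0.19 -0.03 -0.87] t 1.65
```

View pics/w1.png

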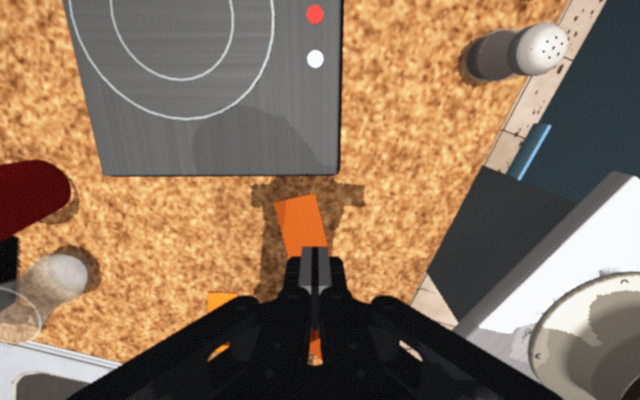

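The close view shows the hob's front left top corner at (339,174), its rear left corner at (104,175), and the wedge's thin end from (275,201) to (315,194).

```bash
python3 - <<'E'
from h import *
T=np.load("pics/w1T.npy")
c=cast("w",[[339,174],[104,175]],58,T) if 0 else None
def cw(uv,z):
    K=camera_model("wrist")["K"];uv=np.atleast_2d(np.float64(uv));r=np.c_[uv,np.ones(len(uv))]@np.linalg.inv(K).T@T[:3,:3].T;o=T[:3,3]
    return o+r*((np.broadcast_to(z,len(uv))-o[2])/r[:,2])[:,None]
c=cw([[339,174],[104,175],[342,40]],57);print(c.round(1),np.linalg.norm(c[0]-c[1]))
x=(c[1]-c[0])[:2];a=np.degrees(np.arctan2(x[1],x[0]));y=(c[0]-c[2])[:2];print(a,np.degrees(np.arctan2(y[1],y[0])))
X=x/np.linalg.norm(x);Y=np.array([-X[1],X[0]])
print("press pt",(c[:2].mean(0)[:2]-85*X-20*Y), "corner-based",c[0,:2]+20*X-20*Y,"C",c[:2].mean(0)[:2]-125*Y)
w=cw([[275,201],[315,194]],3);print("tip",w.round(1),np.linalg.norm(w[0]-w[1]),[(H(0,0)) ])
E
```

```text
[[424.1   5.2  57. ]
 [593.8 120.8  57. ]
 [483.1 -81.6  57. ]] 205.3717282540028
34.257657009938214 124.21993019360768
press pt [449.95970616  -1.36820686] corner-based [ 4.51872373e+02 -6.55441664e-02] C [579.31955684 -40.30442436]
tip [[453.   77.3   3. ]
 [421.5  46.4   3. ]] 44.11492679701511 [array([574., -36.])]
```

```bash
sed -i 's/^C=.*/C=np.array([577.,-38.]);TH=np.radians(34.2)/' h.py; python3 -c "
from h import *
rel(H(-85,105),83,-55.8)"
```

```text
from [431.2  33.9 192.9] row [0.0364 0.0047 0.1099] [ 0.     0.    -0.002] F [ 0.19 -0.03 -0.87] t 1.65
```

```bash
python3 -m handwheel '[[0.036,0.005,0.06,0,0,0,-1],[0.036,0.005,0.109,0,0,0,-1],[0.036,0.005,0.109,0,0,0,-1],[0.036,0.005,0.109,0,0,0,-1],[0.036,0.005,0.109,0,0,0,-1]]' | tail -8
python3 -m handwheel '[[0,0,0.003,0,0,0,-1],[0,0,0.003,0,0,0,-1]]' | tail -8
python3 -m handwheel '[[0,0,0.002,0,0,0,-1],[0,0,0.002,0,0,0,-1]]' | tail -8
```

```text
clock: 2.28
position: [448.9, 2.0, 86.3]
ee_rot: [0.884, -0.468, 0.002, -0.002]
contact_force: [0.1, -0.1, -0.0]
gripper_width: -0.0
grasp_force: 0.0
clock: 2.52
position: [447.6, 0.9, 81.6]
ee_rot: [0.883, -0.469, 0.0, -0.001]
contact_force: [0.0, -1.0, 0.2]
gripper_width: -0.0
grasp_force: 0.0
clock: 2.78
position: [447.4, 0.6, 78.8]
ee_rot: [0.883, -0.469, -0.0, 0.0]
contact_force: [-0.2, -0.6, -0.1]
gripper_width: 0.2
grasp_force: 0.0
```

```bash
for i in 1 2 3 4 5 6 7 8 ; do python3 -m handwheel '[[0,0,0.001,0,0,0,-1],[0,0,0.001,0,0,0,-1]]' | grep -E "pos|contact"; done
```

```text
position: [447.4, 0.7, 77.8]
contact_force: [-0.9, -0.9, -1.3]
position: [447.4, 0.7, 76.9]
contact_force: [-0.0, 0.3, 0.5]
position: [447.2, 0.7, 76.1]
contact_force: [-2.0, 1.2, 2.9]
position: [446.9, 0.7, 74.9]
contact_force: [-3.2, 2.2, 4.8]
position: [446.9, 0.5, 73.8]
contact_force: [-4.6, 2.3, 4.4]
position: [447.0, 0.5, 72.8]
contact_force: [-4.7, 0.3, 4.8]
position: [447.2, 0.5, 71.8]
contact_force: [-4.6, 0.1, 4.9]
position: [447.2, 0.5, 71.3]
contact_force: [-5.8, 0.0, 8.9]
```

```bash
for i in 1 2; do python3 -m handwheel '[[0,0,0.001,0,0,0,-1],[0,0,0.001,0,0,0,-1]]' | grep -E "pos|contact"; done
```

```text
position: [447.2, 0.6, 71.1]
contact_force: [-8.6, -0.0, 16.6]
position: [447.2, 0.6, 71.0]
contact_force: [-10.4, 0.8, 24.9]
```

```bash
python3 -m handwheel '[[0,0,-0.02,0,0,0,-1],[0,0,-0.06,0,0,0,-1],[0,0,-0.06,0,0,0,-1],[0,0,-0.06,0,0,0,-1]]' | grep -E "pos|contact"
python3 -c "
from h import *
rel(H(-15,212),60,34.2)"
```

```text
position: [448.1, 0.9, 128.8]
contact_force: [-0.2, 1.2, -0.1]
from [448.1   0.9 128.8] row [-0.1075 -0.0693  0.0689] [-1.000e-03 -2.000e-03 -1.574e+00] F [-0.16  1.22 -0.14] t 5.775
```

```bash
python3 -m handwheel '[[-0.05,-0.035,0,0,0,-0.6,-0.3],[-0.1075,-0.069,0,0,0,-1.571,-0.3],[-0.1075,-0.069,0,0,0,-1.571,-0.3],[-0.1075,-0.069,0,0,0,-1.571,-0.3],[-0.1075,-0.069,0,0,0,-1.571,-0.3],[-0.1075,-0.069,0,0,0,-1.571,-0.3],[-0.1075,-0.069,0.03,0,0,-1.571,-0.3],[-0.1075,-0.069,0.069,0,0,-1.571,-0.3],[-0.1075,-0.069,0.069,0,0,-1.571,-0.3],[-0.1075,-0.069,0.069,0,0,-1.571,-0.3]]' | tail -6
python3 - <<'E'
from h import *
s=read_state();im,d=get_image("wrist");cv2.imwrite("pics/w2.png",im);np.save("pics/w2T.npy",wristT(s));rel(H(-15,212),21,34.2)
E
```

```text
clock: 7.02
position: [444.2, 128.2, 58.5]
ee_rot: [0.956, 0.292, -0.001, 0.0]
contact_force: [0.5, -0.7, -0.4]
gripper_width: 30.0
grasp_force: 0.0
from [444.5 128.4  59.1] row [0.0012 0.0001 0.0381] [ 0.     0.001 -0.004] F [-0.38 -0.32  1.49] t 7.075
```

View pics/w2.png

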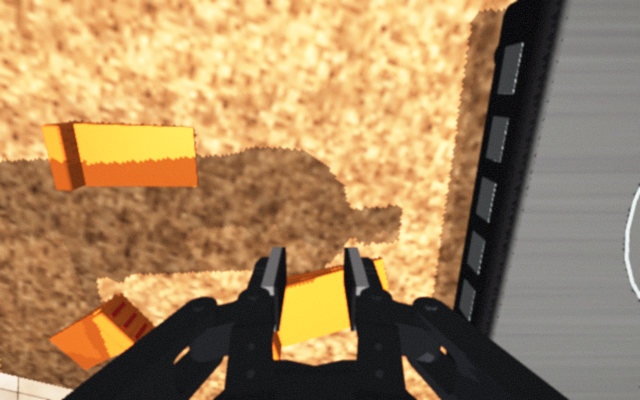

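The wrist view shows the wedge between and behind the fingers, with its thin end at about (383,265). The landing spot beside it is clear.

```bash
python3 -m handwheel '[[0.001,0,0.02,0,0,0,-0.3],[0.001,0,0.037,0,0,0,-0.3],[0.001,0,0.037,0,0,0,-0.3],[0.001,0,0.037,0,0,0,-0.3]]' | grep -E "pos|contact"
python3 -m handwheel '[[0,0,0.0015,0,0,0,-0.3],[0,0,0.0015,0,0,0,-0.3]]' | grep -E "pos|contact"
```

```text
position: [445.8, 129.3, 23.5]
contact_force: [0.2, -0.1, 0.3]
position: [445.5, 129.1, 21.9]
contact_force: [0.2, 0.1, 0.3]
```

```bash
for i in 1 2 3; do python3 -m handwheel '[[0,0,0.001,0,0,0,-0.3],[0,0,0.001,0,0,0,-0.3]]' | grep -E "pos|contact"; done
```

```text
position: [445.3, 129.0, 20.5]
contact_force: [-0.1, 0.8, 0.2]
position: [445.2, 129.0, 19.4]
contact_force: [0.3, 0.6, -0.5]
position: [445.3, 129.0, 18.4]
contact_force: [0.1, -0.8, 0.2]
```

```bash
python3 -m handwheel '[[-0.004,0,0,0,0,0,-0.3],[-0.008,0,0,0,0,0,-0.3],[-0.012,0,0,0,0,0,-0.3],[-0.016,0,0,0,0,0,-0.3],[-0.019,0,0,0,0,0,-0.3],[-0.022,0,0,0,0,0,-0.3],[-0.025,0,0,0,0,0,-0.3],[-0.028,0,0,0,0,0,-0.3],[-0.031,0,0,0,0,0,-0.3],[-0.034,0,0,0,0,0,-0.3]]' | grep -E "pos|contact"
python3 -m handwheel '[[-0.001,0,0,0,0,0,-0.3],[-0.001,0,0,0,0,0,-0.3]]' | grep -E "pos|contact"
python3 - <<'E'
from h import *
im,d=get_image("top");cv2.imwrite("pics/t2.png",cv2.resize(im[130:300,200:420],None,fx=3.5,fy=3.5,interpolation=cv2.INTER_CUBIC))
s=read_state();im,d=get_image("scene");cv2.imwrite("pics/s2.png",im)
rel(H(-51,212),18,34.2)
E
```

```text
position: [417.1, 109.9, 18.5]
contact_force: [0.5, -0.9, 0.5]
position: [416.1, 109.2, 18.4]
contact_force: [0.1, -1.0, 0.3]
from [416.2 109.3  18.4] row [-0.0008  0.0002  0.0004] [-0.     0.    -0.003] F [-0.22  0.29 -0.28] t 10.175
```

View pics/t2.png

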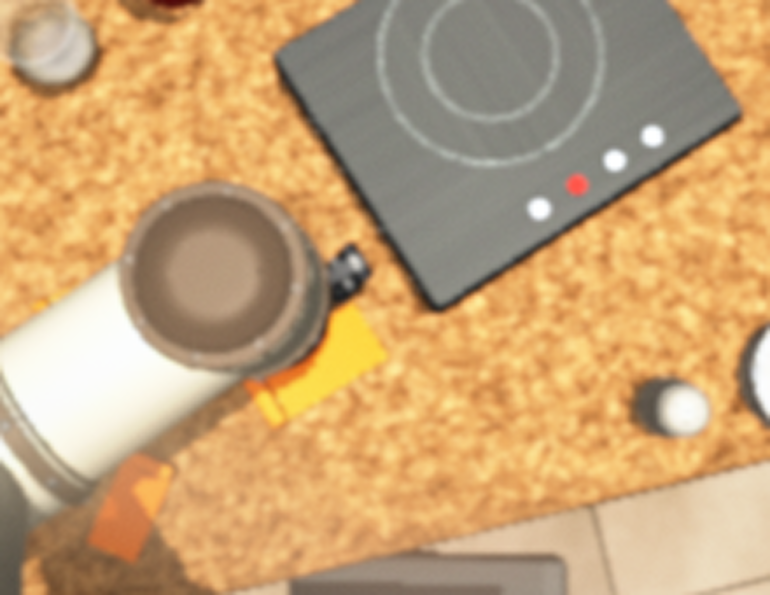

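The wedge now lies parallel to the hob's front edge. Its outer thin corner is at crop (387,353) and its heel corner at (278,425).

```bash
python3 - <<'E'
from h import *
f=lambda p:(np.array(p)-1.25)/3.5+[200,130]
w=cast("top",f([(387,353),(278,425)]),[3,28])
X=np.array([np.cos(TH),np.sin(TH)]);Y=np.array([-X[1],X[0]])
for p in w: print(p[:2].round(1),"hob",(p[:2]-C)@X,(p[:2]-C)@Y)
c=cast("top",f([(277,57),(437,308),(740,112)]),58)
for p in c: print("hob corner",(p[:2]-C)@X,(p[:2]-C)@Y)
E
python3 -m handwheel '[[0.01,0,0,0,0,0,-0.3],[0.015,0,-0.03,0,0,0,-0.3],[0.015,0,-0.06,0,0,0,-0.5],[0.015,0,-0.06,0,0,0,-0.5]]' | grep -E "pos|contact"
python3 -c "
from h import *
rel(H(-85,290),60,-55.8)"
```

```text
[397.   41.6] hob -104.10912704320603 166.9584352275948
[346.3 112.4] hob -106.2941883132507 254.06186915317326
hob corner 99.37375178765237 122.62244634050244
hob corner -99.55152587750274 123.69962226935219
hob corner -98.82074566093266 -116.89953439193506
position: [430.2, 118.8, 80.4]
contact_force: [0.1, 0.4, -0.5]
from [430.2 118.8  80.4] row [-0.052  -0.0777  0.0201] [-0.004 -0.004  1.568] F [ 0.06  0.39 -0.46] t 10.675
```

```bash
python3 -m handwheel '[[-0.052,-0.076,0,0,0,0.6,-0.6],[-0.052,-0.076,0,0,0,1.568,-0.6],[-0.052,-0.076,0,0,0,1.568,-0.6],[-0.052,-0.076,0,0,0,1.568,-0.6],[-0.052,-0.076,0,0,0,1.568,-0.6],[-0.052,-0.076,0,0,0,1.568,-0.6],[-0.052,-0.076,0,0,0,1.568,-0.6],[-0.052,-0.076,0,0,0,1.568,-0.6],[-0.052,-0.076,0,0,0,1.568,-0.6],[-0.052,-0.076,0,0,0,1.568,-0.6]]' | grep -E "pos|contact"
python3 - <<'E'
from h import *
s=read_state();im,d=get_image("wrist");cv2.imwrite("pics/w3.png",im);np.save("pics/w3T.npy",wristT(s));rel(H(-85,285),28,-55.8)
E
```

```text
position: [342.7, 151.3, 77.8]
contact_force: [0.1, -0.3, -0.1]
from [342.8 151.4  77.9] row [ 0.0032 -0.0023  0.0499] [ 0.001 -0.     0.002] F [-0.29 -0.64  0.67] t 11.975
```

View pics/w3.png

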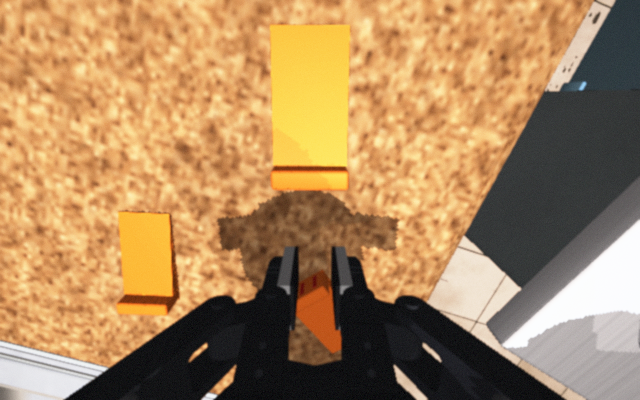

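The wedge is square to the tool: columns 271 to 349, thin end at row 24, heel top back edge at row 190. The small decoy is visible between the fingers at (318,290).

```bash
cat >> h.py <<'E'
def cw(uv,z,T):
    K=camera_model("wrist")["K"];uv=np.atleast_2d(np.float64(uv));r=np.c_[uv,np.ones(len(uv))]@np.linalg.inv(K).T@T[:3,:3].T;o=T[:3,3]
    return o+r*((np.broadcast_to(z,len(uv))-o[2])/r[:,2])[:,None]
def hob(p):
    p=np.atleast_2d(p)[:,:2]-C;c,s=np.cos(TH),np.sin(TH);return np.c_[p@[c,s],p@[-s,c]].round(1).tolist()
E
python3 - <<'E'
from h import *
T=np.load("pics/w3T.npy")
print("wedge",hob(cw([[271,25],[350,25],[272,189],[348,189]],[3,3,28,28],T)))
print("decoy",hob(cw([[299,290],[322,272],[332,285]],20,T)))
E
```

```text
wedge [[-62.3, 165.6], [-107.9, 165.5], [-62.3, 256.8], [-107.5, 256.7]]
decoy [[-76.9, 333.0], [-92.8, 318.5], [-99.9, 328.9]]
```

```bash
python3 -m handwheel '[[0.006,-0.002,0.02,0,0,0,-0.6],[0.006,-0.002,0.051,0,0,0,-0.6],[0.006,-0.002,0.051,0,0,0,-0.6],[0.006,-0.002,0.051,0,0,0,-0.6]]' | grep -E "pos|contact"
python3 -m handwheel '[[0.006,0,0,0,0,0,-0.6],[0.012,0,0,0,0,0,-0.6],[0.018,0,0,0,0,0,-0.6],[0.023,0,0,0,0,0,-0.6],[0.028,0,0,0,0,0,-0.6],[0.033,0,0,0,0,0,-0.6],[0.038,0,0,0,0,0,-0.6],[0.042,0,0,0,0,0,-0.6],[0.046,0,0,0,0,0,-0.6],[0.046,0,0,0,0,0,-0.6]]' | grep -E "pos|contact"
python3 -c "
from h import *
print(hob(read_state()['position']));rel(H(-85,201.4),27,-55.8)"
```

```text
position: [348.4, 148.1, 27.9]
contact_force: [0.6, 0.9, 0.3]
position: [374.0, 109.4, 27.4]
contact_force: [0.6, -0.0, 0.7]
[[-85.1, 236.0]]
from [374.  109.4  27.4] row [ 0.0346 -0.0001  0.0004] [ 0.001 -0.    -0.001] F [ 0.61 -0.02  0.69] t 13.725
```

```bash
python3 -m handwheel '[[0.004,0,0,0,0,0,-0.6],[0.008,0,0,0,0,0,-0.6],[0.012,0,0,0,0,0,-0.6],[0.016,0,0,0,0,0,-0.6],[0.02,0,0,0,0,0,-0.6],[0.023,0,0,0,0,0,-0.6],[0.026,0,0,0,0,0,-0.6],[0.028,0,0,0,0,0,-0.6],[0.028,0,0,0,0,0,-0.6]]' | grep -E "pos|contact"
python3 - <<'E'
from h import *
s=read_state();im,d=get_image("wrist");np.save("pics/w4T.npy",wristT(s));cv2.imwrite("pics/w4.png",im)
print(hob(s['position']))
E
```

```text
position: [389.8, 86.5, 27.5]
contact_force: [-0.2, -0.1, 0.6]
[[-84.8, 208.2]]
```

View pics/w4.png

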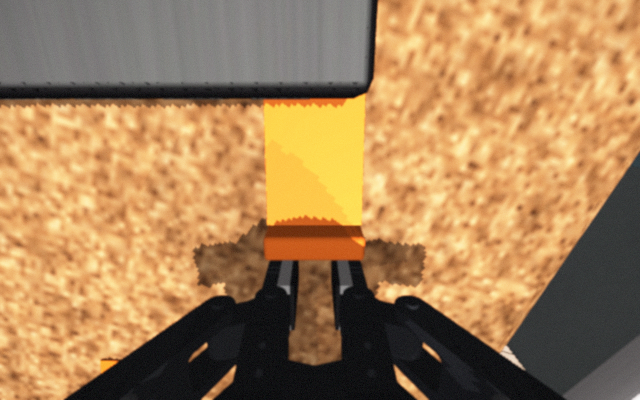

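The wedge is square and its thin end is under the hob. The heel top spans rows 228 to 260 and columns 265 to 364. The hob's left top edge is at about row 84 and its front edge at about column 376.

```bash
python3 - <<'E'
from h import *
T=np.load("pics/w4T.npy")
print("heel back",hob(cw([[266,260],[364,260]],28,T)),"heelfront",hob(cw([[266,228],[364,228]],28,T)))
print("hob edge top/bot",hob(cw([[370,84],[100,84]],56,T)),hob(cw([[370,97],[100,99]],18,T)),"front",hob(cw([[377,40]],57,T)))
E
```

```text
heel back [[-62.7, 195.7], [-107.8, 195.6]] heelfront [[-63.5, 179.6], [-107.0, 179.5]]
hob edge top/bot [[-101.4, 120.6], [-21.6, 120.7]] [[-108.1, 124.5], [4.6, 125.4]] front [[-102.5, 109.1]]
```

```bash
cat > f.py <<'E'
from h import *
s=read_state();F=np.array(s["contact_force"]);print(hob(s["position"]),"push resist",round(F[:2]@[np.sin(TH)*-1,np.cos(TH)],2),"side",round(F[:2]@[np.cos(TH),np.sin(TH)],2),"z",round(F[2],2))
E
for i in 1 2 3 4 5; do python3 -m handwheel '[[0.001,0,0,0,0,0,-0.6],[0.001,0,0,0,0,0,-0.6],[0.001,0,0,0,0,0,-0.6]]' >/dev/null; python3 f.py; done
```

```text
[[-84.8, 207.3]] push resist 0.64 side -0.64 z -0.08
[[-84.8, 206.3]] push resist 0.0 side -0.32 z 1.14
[[-84.8, 205.3]] push resist 0.05 side 0.56 z 0.26
[[-84.9, 204.3]] push resist -0.06 side 0.52 z -0.5
[[-84.8, 203.3]] push resist -0.72 side 0.47 z 0.07
```

```bash
for i in 1 2 3 4 5; do python3 -m handwheel '[[0.001,0,0,0,0,0,-0.6],[0.001,0,0,0,0,0,-0.6],[0.001,0,0,0,0,0,-0.6]]' >/dev/null; python3 f.py; python3 f.py|tail -c 60; done
```

```text
[[-84.8, 202.3]] push resist 0.04 side 0.34 z 0.28
[[-84.8, 202.3]] push resist 0.04 side 0.34 z 0.28
[[-84.9, 201.3]] push resist 0.32 side -0.59 z 0.28
[[-84.9, 201.3]] push resist 0.32 side -0.59 z 0.28
[[-84.8, 200.3]] push resist 0.96 side -0.34 z -0.14
[[-84.8, 200.3]] push resist 0.96 side -0.34 z -0.14
[[-84.8, 199.3]] push resist 0.33 side -0.28 z 1.05
[[-84.8, 199.3]] push resist 0.33 side -0.28 z 1.05
[[-84.8, 198.3]] push resist -0.06 side 0.25 z -0.37
[[-84.8, 198.3]] push resist -0.06 side 0.25 z -0.37
```

```bash
for i in 1 2 3 4; do python3 -m handwheel '[[0.001,0,0,0,0,0,-0.6],[0.001,0,0,0,0,0,-0.6]]' >/dev/null; python3 f.py; done
```

```text
[[-84.8, 197.3]] push resist -0.15 side 0.51 z 0.39
[[-84.8, 196.3]] push resist 1.02 side 0.17 z 0.45
[[-84.8, 195.5]] push resist 3.45 side -0.13 z 0.38
[[-84.8, 194.7]] push resist 6.13 side 0.33 z 2.23
```

```bash
python3 -m handwheel '[[-0.008,0,0,0,0,0,-0.6],[-0.015,0,0,0,0,0,-0.6],[-0.015,0,-0.04,0,0,0,-0.6],[-0.015,0,-0.085,0,0,0,-1],[-0.015,0,-0.085,0,0,0,-1],[-0.015,0,-0.085,0,0,0,-1]]' | grep -E "pos|contact"
python3 - <<'E'
from h import *
s=read_state();im,d=get_image("wrist");np.save("pics/w5T.npy",wristT(s));cv2.imwrite("pics/w5.png",im)
rel(H(-85,105),82,-55.8)
E
```

```text
position: [388.5, 87.3, 112.1]
contact_force: [-0.4, -0.7, -0.7]
from [388.3  87.1 111.7] row [ 0.1045 -0.0008  0.0296] [ 0.002  0.    -0.   ] F [ 0.41 -0.35  0.12] t 20.45
```

View pics/w5.png

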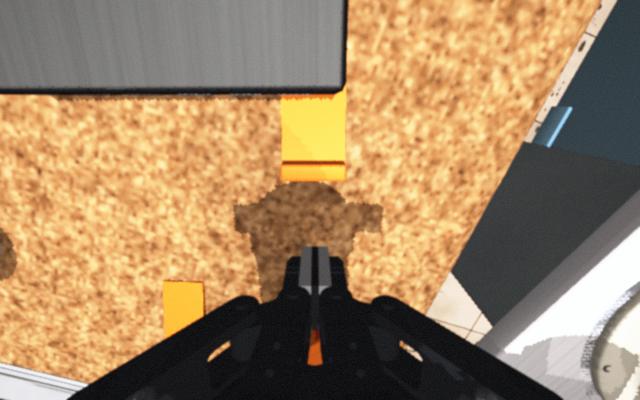

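The wedge is straight under the corner, with its heel at (313,170), and the hob is undisturbed with its corner at (346,88). Next comes the test press.

```bash
python3 - <<'E'
from h import *
T=np.load("pics/w5T.npy")
print("heel back",hob(cw([[282,180],[345,180]],28,T)),"corner",hob(cw([[347,88]],57,T)))
E
python3 -m handwheel '[[0.05,-0.0008,0,0,0,0,-1],[0.1045,-0.0008,0,0,0,0,-1],[0.1045,-0.0008,0.015,0,0,0,-1],[0.1045,-0.0008,0.03,0,0,0,-1],[0.1045,-0.0008,0.033,0,0,0,-1],[0.1045,-0.0008,0.033,0,0,0,-1]]' | grep -E "pos|contact"
for i in 1 2 3 ; do python3 -m handwheel '[[0,0,0.001,0,0,0,-1],[0,0,0.001,0,0,0,-1],[0,0,0.001,0,0,0,-1]]' | grep -E "pos|contact"; done
```

```text
heel back [[-62.7, 181.9], [-107.1, 181.8]] corner [[-103.6, 121.4]]
position: [448.2, 1.4, 78.8]
contact_force: [0.2, 0.2, 0.2]
position: [448.7, 1.6, 78.8]
contact_force: [-0.3, -0.7, -0.1]
position: [448.6, 1.4, 77.5]
contact_force: [0.0, 0.1, 0.4]
position: [448.7, 1.5, 76.8]
contact_force: [-1.9, 0.2, 4.8]
```

```bash
for i in 1 2 ; do python3 -m handwheel '[[0,0,0.0004,0,0,0,-1],[0,0,0.0004,0,0,0,-1],[0,0,0.0004,0,0,0,-1],[0,0,0.0004,0,0,0,-1]]' | grep -E "pos|contact"; done
```

```text
position: [448.7, 1.5, 76.7]
contact_force: [-2.9, 1.1, 9.0]
position: [448.7, 1.5, 76.7]
contact_force: [-3.7, 1.3, 12.2]
```

```bash
python3 -m handwheel '[[0,0,-0.0002,0,0,0,-1],[0,0,-0.0002,0,0,0,-1],[0,0,-0.0002,0,0,0,-1],[0,0,-0.0002,0,0,0,-1],[0,0,-0.0002,0,0,0,-1],[0,0,-0.0002,0,0,0,-1]]' | grep -E "pos|contact"; for i in 1 2 3; do python3 -m handwheel '[[0,0,0,0,0,0,-1],[0,0,0,0,0,0,-1]]' | grep -E "pos|contact"; done
```

```text
position: [448.7, 1.5, 76.7]
contact_force: [-3.9, 1.0, 10.1]
position: [448.7, 1.5, 76.7]
contact_force: [-3.3, -0.8, 9.8]
position: [448.7, 1.5, 76.7]
contact_force: [-3.3, 1.1, 10.3]
position: [448.7, 1.5, 76.7]
contact_force: [-3.0, 0.9, 10.1]
```

```bash
python3 -c "
from bench import *
print(job_done())"
```

```text
the job is handed in; nothing more can be done
None
```

The orange wedge is under the short foot and the hob no longer rocks: the corner sank about 5 mm on the first press and 0.1 mm or less between 5 and 12 N on the last. I handed the job in with a fingertip holding about 10 N on that corner.

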